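# Open the tea bar's water valve

## Robot

A 6-joint arm with a two-finger parallel gripper is mounted at the origin on the work surface. World frame = base frame: x ahead of the robot, y to its left, z up, the work surface at z = 0. Lengths are in m, angles in degrees, forces in N, time in s.
With the tool pointing down it reaches from about 0.225 to 0.875 m from the base axis. Payload 3.4 kg.
Tool frame: the origin (TCP) lies at the very end of the fingers, on their centre line; the grasp point (between the pads) lies 19 mm behind it; x points along the fingers, y is the direction in which the jaws open and shut, and the axes are right-handed (so a half turn about x gives the same grasp; the last joint's range is limited). The gripper opens to 85 mm and grips with 20 to 120 N. Pads are 22 mm wide; open, the fingers measure 114 mm over their backs; the gripper's body (76 mm by 85 mm) begins 54 mm behind the grasp point. The pads swing forward as they close: fully open they stand 13 mm farther back than shut.
Start: joints at [-83.709, 15.808, 86.224, -0, 77.962, -6.933], TCP at [0.132, -0.56, 0.231] pointing down, gripper open.
Joint ranges: [-165.64, 165.64], [-43.16, 119.46], [12.63, 154.43], [-67.54, 247.53], [6.08, 155.33], [-154.97, 154.97]. Speed limits (degrees/s): [147.25, 147.25, 180, 180, 180, 180].

## Interface

Orientations are given as [roll, pitch, yaw] about the fixed x, y, z axes, in that order (R = Rz(yaw) Ry(pitch) Rx(roll)).
In Python, from station import bot gives the robot as it stands. The module is installed in compiled form; this text tells all that it offers.
- The arm moves only by the tool carry_out, never from a script. Its argument "motion" is a list of rows, each an object of numbers: "claw": the opening, from -1 (shut) to 1 (fully open); "tx", "ty", "tz": the shift along the tool's x, y, z in mm; "wx", "wy", "wz": the turn, a rotation vector about the tool's x, y, z in rad. A call has 1 to 5 rows; each row shifts and turns the pose as measured when the row begins, along the tool's axes as they then stand; what a row does not reach is not made up. A row lasts 1/12 s, in which the tool goes at most 41.7 mm and 7.16 degrees, less where a joint would pass 70% of its speed; a pose out of reach is approached as far as the arm can. A call is refused whole if a number of a shift passes 41.7 or a number of a turn 0.125, either way. A call with a gripper value outside its range is refused whole. The fingers move at their own pace and stop on an object; the grip force is fixed at half the most. Time passes only in rows, so rows that do not move let the fingers close. It gives the time, the measured TCP pose, the force and the opening at its end, in the units of the state.
- bot.state(): the state, without advancing time (a new reading comes with each control period).
- bot.camera(name): name is "scene" or "side" or "wrist"; returns a dict with "color" (400x640x3 uint8, blue, green, red), "camera_matrix" (3x3 intrinsics, pixels), "R" (3x3) and "t" (3): a world point X has camera coordinates R X + t; the wrist camera has in their place "T_tool_cam" (4x4, takes a point from camera to tool coordinates, whose origin is the TCP and whose axes are the tool frame's). Camera axes: x right, y down, z forward; pixel columns grow to the right and rows downward; lengths in m; the calibration is good to about 2 mm. A picture is of the moment at which its call begins: read the wrist's pose just before it. There is no depth.
- bot.hand_in(): hands the job in, once; it reports no verdict.
The state is a dict: "t": time; "qpos": joint angles; "joint_vel": joint speeds; "effort": joint torques, N m; "position": TCP position; "orientation": TCP orientation; "wrist_force": force on the tool from outside, world axes, zero at the start; "wrist_torque": the same for the moment, N m; "width": finger opening in m.
Only numpy, scipy, OpenCV 4.12 (cv2) and the standard library are available. Lean on these libraries where they do the work, as an engineer would, in place of code of your own. Each camera call takes 0.05 s, during which the arm holds its last target. There are 200 camera calls.

## Task

The water valve on the tea bar has to be put into service: squeeze the two opposed buttons on top of its clear guard to free the catch, lift the guard off and stand it upright in the middle of the slatted tea tray, without dropping it. Then wind the valve's handwheel anticlockwise (seen from above), for as many turns as it takes, until you feel it come up against its stop, back it off a quarter turn clockwise and leave it there. Leave the glasses and the other things on the counter where they stand.

Things in the scene. Friction and masses are not known exactly. Their poses are not given: they have to be found in the camera images.
- valve: fixed brass gate valve on a 150 x 90 mm steel foot, with a copper pipe along its x; origin at the counter, under the wheel's axis; z up. A fixed steel stem (18 mm thick) rises through the wheel: a collar 44 mm across, its top 98 mm above the counter, carries the guard, and above it a round head 22 mm across, top at 118 mm, is what the guard's catch hooks under.
- wheel_axis (a point): point on the wheel's vertical axis at the height of the rim, 75 mm above the counter; fixed
- wheel (a joint): angle of the grey handwheel (120 mm across the rim's middle, rim 12 mm thick, three spokes) in rad, not wrapped; it grows as the wheel turns anticlockwise seen from above. It starts 8 to 13 rad (1.3 to 2.1 turns) short of a hard stop, to be felt: there the wheel blocks and the value stops growing. Friction is about 0.15 N m (2.5 N at the crank knob), and the wheel stays where it is left.
- knob_mid (a point): middle of the height of the wheel's upright black crank knob: 24 mm diameter, 50 mm tall (85 to 135 mm above the counter; this point is at 115 mm), 60 mm out from wheel_axis. It goes round with the wheel and spins freely on its own pin, so it may be gripped from above without the gripper turning. The guard covers it at the start.
- guard: loose clear plastic guard, about 0.26 kg, a round twelve-sided cover 160 mm across with a 65 mm deep skirt and a 4 mm top plate; origin at the centre of the skirt's lower edge (75 mm above the counter when on the valve), z up. On its top stands a grey catch tower 48 mm (x) by 42 mm (y), from 69 to 115 mm above the origin, with one black spring button on each side, at +y and -y of the guard. Its lower edge must be raised at least 65 mm straight up to clear the valve.
- guard_grip (a point): centre of the catch tower between the two buttons, 93 mm above the guard's origin. The button faces (28 mm wide, 32 mm tall, centred at this height) are 60 mm apart along the guard's y; squeezed fully they are 46 mm apart (7 mm travel each, about 5.5 N each). Both must stay squeezed (5 mm or more each) while the guard is lifted off; the same grip then carries the guard. Fingertips have 24 mm from this height down to the top plate.
- tray: fixed dark slatted wooden tea tray, 200 x 200 mm, top surface 20 mm above the counter; origin at the centre of its underside, z up
- tumbler_a: loose drinking glass, clear, 66 mm across the rim, 95 mm tall, origin at the centre of its underside; a bystander, between valve and tray
- tumbler_b: loose drinking glass, clear, 66 mm across the rim, 95 mm tall, origin at the centre of its underside; a bystander
- tumbler_c: loose drinking glass, clear, 66 mm across the rim, 95 mm tall, origin at the centre of its underside; a bystander
- pitcher: loose ribbed glass pitcher with white lid and a handle at its +y, 92 mm diameter, 177 mm tall, origin at the centre of its underside; a bystander
- canister: loose aluminium tea canister, 84 mm diameter, 130 mm tall, origin at the centre of its underside; a bystander
- bowl: loose white bowl, 120 mm across, 55 mm tall, origin at the centre of its underside; a bystander
- scoop: loose wooden tea spoon, 170 mm long, lying along its x on the counter in front of the valve and tray; a bystander
Mind the look-alikes: they are no part of the job. Leave any orange or yellow look-alike of the guard alone.

How it is judged:
By the outcome, as a careful person would: the job done as asked, in the order asked, and still so for the second after the job is handed in, with the robot touching nothing.
It also fails if it takes over 72 s, if anything falls off the work surface, if the arm or the gripper's body presses on something with over 40 N, if the wrist force passes 120 N, or if a joint passes its speed limit or range.

## Working session

There is one attempt and no reset: what is moved stays moved. The work goes in short steps, Python scripts to look and compute and a tool call to move; the robot and the scene stay as the last step left them, time stands still between calls to the robot, and variables do not carry over. Pictures are saved under pics/ and viewed, about 8 in all and at most 12, crops included, and the job is handed in when it is done.

Besides the shell and the picture viewer there is one more tool, called after ">>>" as name(argument=value, ...) on one line, values as JSON. carry_out: Moves the arm, as the interface text tells. Its arguments: {"type":"object","properties":{"motion":{"type":"array"}},"required":["motion"]}

```bash
mkdir -p pics; cat > h.py <<'E'
import numpy as np, cv2
from station import bot
from scipy.spatial.transform import Rotation as Ro
def snap(n,f):
    s=bot.state(); c=bot.camera(n); cv2.imwrite('pics/'+f,c['color'])
    K=c['camera_matrix']
    if 'R' in c: R=np.array(c['R']);t=np.array(c['t'])
    else:
        T=np.array(c['T_tool_cam']);W=np.eye(4);W[:3,:3]=Ro.from_euler('xyz',s['orientation'],degrees=True).as_matrix();W[:3,3]=s['position']
        M=np.linalg.inv(W@T);R=M[:3,:3];t=M[:3,3]
    np.savez('pics/'+f+'.npz',K=K,R=R,t=t); return c['color']
def cal(f):
    d=np.load('pics/'+f+'.npz');return d['K'],d['R'],d['t']
def ray(f,u,v):
    K,R,t=cal(f);return -R.T@t,R.T@np.linalg.inv(K)@np.array([u,v,1.])
def onz(f,u,v,z):
    o,d=ray(f,u,v);return o+d*(z-o[2])/d[2]
def proj(f,X):
    K,R,t=cal(f);p=K@(R@np.array(X)+t);return p[:2]/p[2]
def tri(f,p,g,q):
    o,d=ray(f,*p);a,b=ray(g,*q);d=d/np.linalg.norm(d);b=b/np.linalg.norm(b)
    s=np.linalg.lstsq(np.c_[d,-b],a-o,rcond=None)[0];P=o+d*s[0];Q=a+b*s[1];return (P+Q)/2,np.linalg.norm(P-Q)
E
python3 - <<'E'
from h import *
np.set_printoptions(precision=3,suppress=True)
a=snap('scene','s0.png');b=snap('side','d0.png');snap('wrist','w0.png')
for f in('s0.png','d0.png','w0.png'):
    K,R,t=cal(f);print(f,-R.T@t,R[2])
print(bot.state())
E
```

```text
s0.png [ 1.271 -0.064  1.121] [-0.606  0.052 -0.794]
d0.png [0.412 1.039 0.797] [ 0.104 -0.83  -0.548]
w0.png [ 0.203 -0.544  0.373] [-0.279 -0.064 -0.958]
{'t': 0.15, 'qpos': array([-83.71 ,  15.838,  86.278,  -0.001,  77.963,  -6.933]), 'joint_vel': array([ 0.007, -0.07 , -0.203,  0.036,  0.143, -0.003]), 'effort': array([  0.   , -41.714, -24.603,  -0.   ,   0.008,   0.   ]), 'position': array([ 0.131, -0.559,  0.231]), 'orientation': array([-96.318,  89.921,  96.905]), 'wrist_force': array([-0.061,  0.238, -0.27 ]), 'wrist_torque': array([-0.017,  0.003, -0.023]), 'width': 0.08611638772104706}
```

View pics/s0.png

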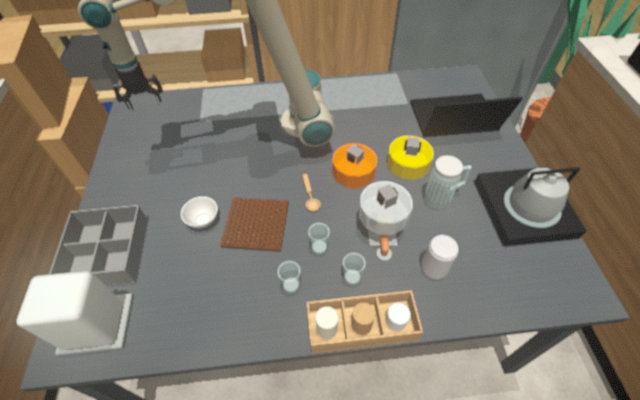

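View pics/d0.png

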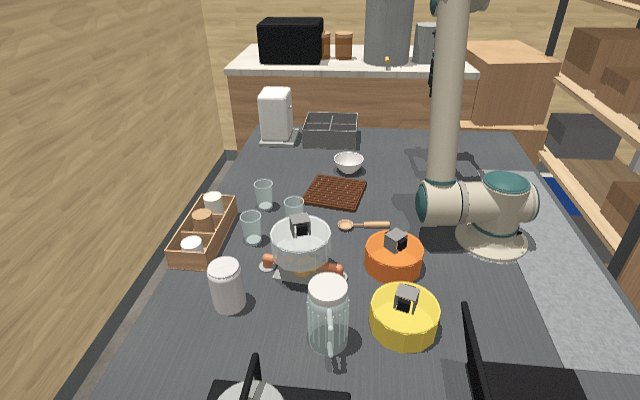

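The scene view shows the clear guard on the valve with its tower at about (388,193), and the tray at (256,223), with a tumbler at (318,237) between them. In the side view the tower is at (300,225) and the tray at (336,192). Orange and yellow look-alikes stand nearby.

```bash
python3 - <<'E'
from h import *
np.set_printoptions(precision=3,suppress=True)
print('tower',tri('s0.png',(388,193),'d0.png',(300,225)))
for n,p,z in [('trayTL',(231,198),.02),('TR',(288,201),.02),('BR',(281,249),.02),('BL',(222,246),.02),('tumA rim',(319,230),.095),('tumB',(289,270),.095),('tumC',(353,262),.095),('pitcher lid',(449,166),.177),('canister',(443,246),.13)]:print(n,onz('s0.png',*p,z))
a=cv2.imread('pics/s0.png')[145:265,210:480];b=cv2.imread('pics/d0.png')[170:300,200:400]
a=cv2.resize(a,None,fx=2.9,fy=2.9,interpolation=3);b=cv2.resize(b[30:120,50:150],None,fx=2.7,fy=2.7,interpolation=3)
im=np.zeros((600,790,3),np.uint8);im[:a.shape[0],:a.shape[1]]=a;im[350:350+b.shape[0],:b.shape[1]]=b
cv2.imwrite('pics/c0.png',im)
E
```

```text
tower (array([0.56 , 0.211, 0.174]), np.float64(0.006530781204681044))
trayTL [ 0.394 -0.299  0.02 ]
TR [ 0.432 -0.1    0.02 ]
BR [ 0.622 -0.134  0.02 ]
BL [ 0.588 -0.323  0.02 ]
tumA rim [ 0.613 -0.009  0.095]
tumB [ 0.738 -0.11   0.095]
tumC [0.735 0.077 0.095]
pitcher lid [0.475 0.425 0.177]
canister [0.733 0.338 0.13 ]
```

View pics/c0.png

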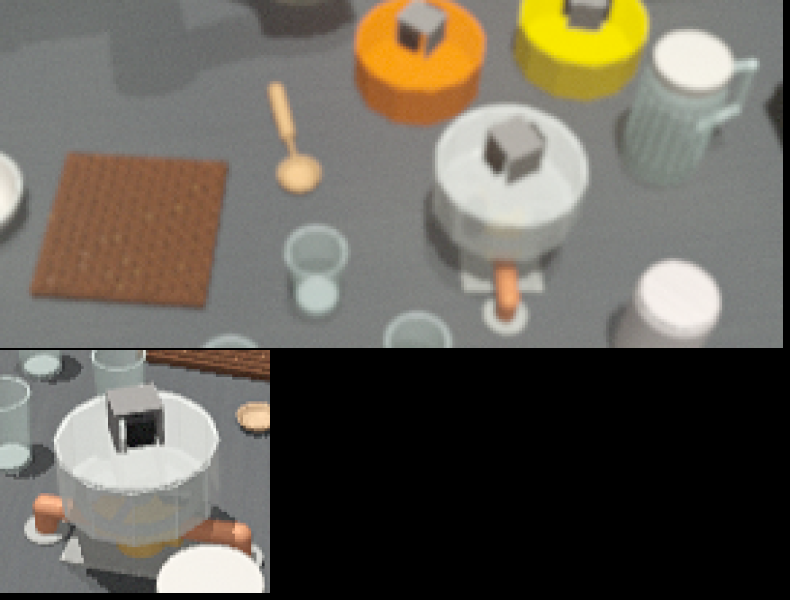

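The black button face looks towards the side camera, so the jaws close roughly along world y. Next I fly over the guard for a wrist view.

>>> carry_out(motion=[{"claw":1,"tx":-15,"ty":-25,"tz":-25},{"claw":1,"tx":-15,"ty":-28,"tz":-26},{"claw":1,"tx":-15,"ty":-28,"tz":-26},{"claw":1,"tx":-10,"ty":-28,"tz":-26},{"claw":1,"tx":-10,"ty":-28,"tz":-26}])

```text
invalid input at $.motion[0]: expected keys claw, tx, ty, tz, wx, wy, wz
```

>>> carry_out(motion=[{"claw":1,"ty":-30,"tz":-27},{"claw":1,"ty":-30,"tz":-27},{"claw":1,"ty":-30,"tz":-27},{"claw":1,"ty":-30,"tz":-27},{"claw":1,"ty":-30,"tz":-27}])

```text
invalid input at $.motion[0]: expected keys claw, tx, ty, tz, wx, wy, wz
```

>>> carry_out(motion=[{"claw":1,"ty":-30,"tz":-27},{"claw":1,"ty":-30,"tz":-27},{"claw":1,"ty":-30,"tz":-27},{"claw":1,"ty":-30,"tz":-27},{"claw":1,"ty":-30,"tz":-27}])

```text
invalid input at $.motion[0]: expected keys claw, tx, ty, tz, wx, wy, wz
```

>>> carry_out(motion=[{"claw":1,"tx":-15,"ty":-25,"tz":-25,"wx":0,"wy":0,"wz":0},{"claw":1,"tx":-15,"ty":-28,"tz":-26,"wx":0,"wy":0,"wz":0},{"claw":1,"tx":-15,"ty":-28,"tz":-26,"wx":0,"wy":0,"wz":0},{"claw":1,"tx":-10,"ty":-28,"tz":-26,"wx":0,"wy":0,"wz":0},{"claw":1,"tx":-10,"ty":-28,"tz":-26,"wx":0,"wy":0,"wz":0}])

```text
t: 0.57
position: [0.2249, -0.3967, 0.2915]
orientation: [-79.6, 89.4, 113.0]
wrist_force: [0.8, 0.4, 0.7]
width: 0.0854
```

>>> carry_out(motion=[{"claw":1,"tx":0,"ty":-30,"tz":-27,"wx":0,"wy":0,"wz":0},{"claw":1,"tx":0,"ty":-30,"tz":-27,"wx":0,"wy":0,"wz":0},{"claw":1,"tx":0,"ty":-30,"tz":-27,"wx":0,"wy":0,"wz":0},{"claw":1,"tx":0,"ty":-30,"tz":-27,"wx":0,"wy":0,"wz":0},{"claw":1,"tx":0,"ty":-30,"tz":-27,"wx":0,"wy":0,"wz":0}])

```text
t: 0.98
position: [0.326, -0.2148, 0.2947]
orientation: [-107.0, 89.8, 85.4]
wrist_force: [1.3, -1.0, -0.2]
width: 0.0854
```

>>> carry_out(motion=[{"claw":1,"tx":0,"ty":-30,"tz":-27,"wx":0,"wy":0,"wz":0},{"claw":1,"tx":0,"ty":-30,"tz":-27,"wx":0,"wy":0,"wz":0},{"claw":1,"tx":0,"ty":-30,"tz":-27,"wx":0,"wy":0,"wz":0},{"claw":1,"tx":0,"ty":-30,"tz":-27,"wx":0,"wy":0,"wz":0},{"claw":1,"tx":0,"ty":-30,"tz":-27,"wx":0,"wy":0,"wz":0}])

```text
t: 1.4
position: [0.4259, -0.0319, 0.2958]
orientation: [-147.9, 89.8, 44.3]
wrist_force: [1.0, -1.0, 0.7]
width: 0.0852
```

>>> carry_out(motion=[{"claw":1,"tx":0,"ty":-32,"tz":-28,"wx":0,"wy":0,"wz":0},{"claw":1,"tx":0,"ty":-32,"tz":-28,"wx":0,"wy":0,"wz":0},{"claw":1,"tx":0,"ty":-32,"tz":-28,"wx":0,"wy":0,"wz":0},{"claw":1,"tx":0,"ty":-32,"tz":-28,"wx":0,"wy":0,"wz":0},{"claw":1,"tx":0,"ty":-30,"tz":-27,"wx":0,"wy":0,"wz":0}])

```text
t: 1.82
position: [0.5237, 0.1521, 0.296]
orientation: [-171.7, 89.8, 20.7]
wrist_force: [1.6, 0.0, 0.8]
width: 0.0853
```

>>> carry_out(motion=[{"claw":1,"tx":0,"ty":-30,"tz":-27,"wx":0,"wy":0,"wz":0},{"claw":1,"tx":0,"ty":0,"tz":0,"wx":0,"wy":0,"wz":0},{"claw":1,"tx":0,"ty":0,"tz":0,"wx":0,"wy":0,"wz":0}])

```text
t: 2.07
position: [0.5466, 0.1966, 0.2933]
orientation: [-123.6, 89.7, 69.3]
wrist_force: [0.1, -0.7, -0.4]
width: 0.0853
```

```bash
python3 - <<'E'
from h import *
snap('wrist','w1.png');s=bot.state();print(s['position'],s['orientation'],s['qpos'])
E
```

```text
[0.54667474 0.19658616 0.2930245 ] [-120.94633783   89.66967332   71.92805735] [12.73849668 14.66161071 79.1799478   0.28440265 85.98929624 89.84462831]
```

View pics/w1.png

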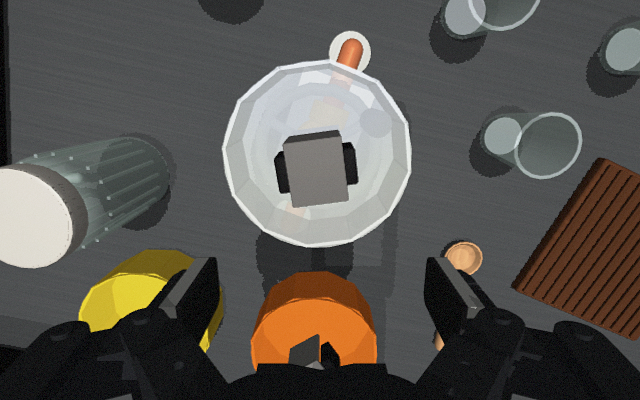

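The wrist view shows the guard's tower top with corners at about (284,140), (343,137), (349,202) and (290,207). Its black buttons are at left (281,172) and right (351,163). Tumbler_a is at (548,146), and the tray lies at the right edge.

```bash
cat >> h.py <<'E'
def rel(X,head=None):
    """tool-frame mm to go to world X; heading=yaw-roll; tilt correction rotvec to straight-down with given heading (deg)"""
    s=bot.state();R=Ro.from_euler('xyz',s['orientation'],degrees=True).as_matrix()
    p=R.T@(np.array(X)-s['position'])*1000
    h=s['orientation'][2]-s['orientation'][0] if head is None else head
    T=(Ro.from_euler('z',h,degrees=True)*Ro.from_euler('y',90,degrees=True)).as_matrix()
    w=Ro.from_matrix(R.T@T).as_rotvec()
    print('t',s['t'],'pos',s['position'].round(4),'head',round((s['orientation'][2]-s['orientation'][0])%360,1),'go',p.round(1),'rot',w.round(3),'F',s['wrist_force'].round(1),'w',round(s['width'],4))
E
python3 - <<'E'
from h import *
np.set_printoptions(precision=4,suppress=True)
img=cv2.imread('pics/w1.png')
g=img.max(2).astype(int);sat=g-img.min(2)
m=((sat<14)&(g>95)&(g<125)).astype(np.uint8);sub=np.zeros_like(m);sub[125:215,270:362]=m[125:215,270:362]
sub=cv2.morphologyEx(sub,cv2.MORPH_OPEN,np.ones((5,5)))
c=max(cv2.findContours(sub,0,2)[0],key=cv2.contourArea);r=cv2.minAreaRect(c);print(r)
C=[onz('w1.png',*p,.190)for p in[(284,140),(343,137),(349,202),(290,207)]];C=np.array(C);print(C,C.mean(0))
print(np.linalg.norm(C[1]-C[0]),np.linalg.norm(C[2]-C[1]))
for a,b in((0,1),(3,2),(1,2),(0,3)):
    d=C[b]-C[a];print(np.degrees(np.arctan2(d[1],d[0])))
bx=cv2.boxPoints(r);B=np.array([onz('w1.png',*p,.190)for p in bx]);print(B,B.mean(0))
c=C.mean(0);
rel([c[0],c[1],.29])
K=onz('w1.png',375,122,.135);print('knob?',K,K-c)
E
```

```text
((321.0, 198.0), (8.0, 8.0), 90.0)
[[0.5819 0.2303 0.19  ]
 [0.5931 0.1906 0.19  ]
 [0.548  0.1748 0.19  ]
 [0.5345 0.2164 0.19  ]] [0.5644 0.203  0.19  ]
0.04128967590716622 0.047762531194978405
-74.17812320097221
-71.9436175386152
-160.78284264528094
-163.67566656509797
[[0.5487 0.1991 0.19  ]
 [0.55   0.1934 0.19  ]
 [0.544  0.1921 0.19  ]
 [0.5427 0.1978 0.19  ]] [0.5464 0.1956 0.19  ]
t 2.1167 pos [0.5467 0.1966 0.293 ] head 192.9 go [  3.1  -2.3 -18.7] rot [-0.    -0.003  0.005] F [0.4 0.4 0.4] w 0.0851
knob? [0.6057 0.1628 0.135 ] [ 0.0413 -0.0403 -0.055 ]
```

>>> carry_out(motion=[{"claw":1,"tx":10,"ty":-2,"tz":-19,"wx":-0.078,"wy":0,"wz":0},{"claw":1,"tx":30,"ty":0,"tz":0,"wx":0,"wy":0,"wz":0},{"claw":1,"tx":30,"ty":0,"tz":0,"wx":0,"wy":0,"wz":0},{"claw":1,"tx":0,"ty":0,"tz":0,"wx":0,"wy":0,"wz":0}])

```text
t: 2.45
position: [0.5647, 0.1992, 0.2235]
orientation: [-159.7, 89.6, 37.7]
wrist_force: [-0.9, 0.1, -0.5]
width: 0.0848
```

```bash
python3 - <<'E'
from h import *
snap('wrist','w2.png')
rel([.5644,.203,.148],197.4)
c=cv2.imread('pics/w2.png')[0:400,120:520];cv2.imwrite('pics/w2c.png',c)
E
```

```text
t 2.5 pos [0.5658 0.1992 0.2264] head 197.4 go [78.4 -3.8  1. ] rot [-0.001 -0.01   0.002] F [ 0.  -0.2  0.7] w 0.0853
```

View pics/w2c.png

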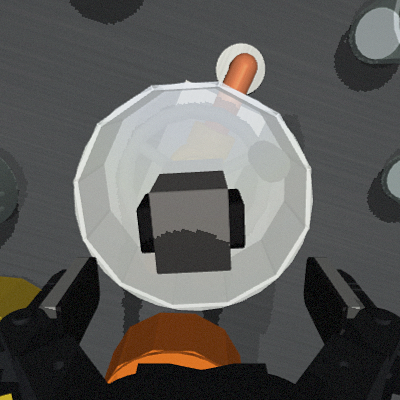

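The crop shows the tower top at full-image corners (270,190), (346,188), (351,268) and (277,273), still square to the jaws. I'll refine the centre from these.

```bash
python3 - <<'E'
from h import *
np.set_printoptions(precision=4,suppress=True)
C=np.array([onz('w2.png',*p,.190)for p in[(270,190),(346,188),(351,268),(277,273)]]);c=C.mean(0);print(C,c)
for a,b in((0,1),(3,2),(1,2),(0,3)):
    d=C[b]-C[a];print(np.linalg.norm(d),np.degrees(np.arctan2(d[1],d[0])))
rel([c[0],c[1],.147],197.4)
E
```

```text
[[0.5807 0.2307 0.19  ]
 [0.5936 0.1932 0.19  ]
 [0.5506 0.1759 0.19  ]
 [0.5352 0.2145 0.19  ]] [0.5651 0.2036 0.19  ]
0.03972648626257054 -71.03952780807984
0.041586731852798396 -68.27178478446926
0.046340600935925444 -158.0533425234638
0.04828955053591812 -160.3247733743805
t 2.5 pos [0.5658 0.1992 0.2264] head 197.4 go [79.4 -4.2  0.2] rot [-0.001 -0.01   0.002] F [ 0.  -0.2  0.7] w 0.0853
```

>>> carry_out(motion=[{"claw":1,"tx":10,"ty":-4,"tz":0,"wx":-0.025,"wy":-0.01,"wz":0},{"claw":1,"tx":25,"ty":0,"tz":0,"wx":0,"wy":0,"wz":0},{"claw":1,"tx":25,"ty":0,"tz":0,"wx":0,"wy":0,"wz":0},{"claw":1,"tx":12,"ty":0,"tz":0,"wx":0,"wy":0,"wz":0},{"claw":1,"tx":0,"ty":0,"tz":0,"wx":0,"wy":0,"wz":0}])

```text
t: 2.92
position: [0.5688, 0.2013, 0.1615]
orientation: [-179.6, 89.2, 19.2]
wrist_force: [-0.3, -0.3, 0.3]
width: 0.0852
```

```bash
python3 - <<'E'
from h import *
rel([.5651,.2036,.147],199)
E
```

```text
t 2.9167 pos [0.5688 0.2013 0.1615] head 198.8 go [14.5 -3.4  2.9] rot [-0.003 -0.015  0.   ] F [-0.3 -0.3  0.3] w 0.0852
```

>>> carry_out(motion=[{"claw":1,"tx":12,"ty":-4,"tz":3,"wx":0,"wy":-0.015,"wz":0},{"claw":1,"tx":3,"ty":0,"tz":0,"wx":0,"wy":0,"wz":0},{"claw":1,"tx":0,"ty":0,"tz":0,"wx":0,"wy":0,"wz":0}])

```text
t: 3.17
position: [0.5664, 0.2043, 0.1493]
orientation: [174.6, 89.8, 13.4]
wrist_force: [0.6, 0.5, 0.3]
width: 0.0855
```

```bash
python3 - <<'E'
from h import *
rel([.5651,.2036,.147],199)
E
```

```text
t 3.1667 pos [0.5664 0.2043 0.1493] head 198.8 go [2.3 0.2 1.5] rot [-0.003 -0.004 -0.   ] F [0.6 0.5 0.3] w 0.0855
```

>>> carry_out(motion=[{"claw":0.2,"tx":1,"ty":0,"tz":1.5,"wx":0,"wy":0,"wz":0},{"claw":-1,"tx":0,"ty":0,"tz":0,"wx":0,"wy":0,"wz":0},{"claw":-1,"tx":0,"ty":0,"tz":0,"wx":0,"wy":0,"wz":0},{"claw":-1,"tx":0,"ty":0,"tz":0,"wx":0,"wy":0,"wz":0},{"claw":-1,"tx":0,"ty":0,"tz":0,"wx":0,"wy":0,"wz":0}])

```text
t: 3.58
position: [0.5667, 0.2055, 0.1536]
orientation: [-177.1, 89.3, 21.7]
wrist_force: [0.6, 0.2, -3.3]
width: 0.0413
```

>>> carry_out(motion=[{"claw":-1,"tx":0,"ty":0,"tz":0,"wx":0,"wy":0,"wz":0},{"claw":-1,"tx":0,"ty":0,"tz":0,"wx":0,"wy":0,"wz":0},{"claw":-1,"tx":0,"ty":0,"tz":0,"wx":0,"wy":0,"wz":0}])

```text
t: 3.83
position: [0.5661, 0.2051, 0.153]
orientation: [-179.3, 89.4, 19.6]
wrist_force: [-0.4, 1.4, -2.6]
width: 0.0414
```

```bash
python3 - <<'E'
from h import *
a=snap('wrist','w3.png')[120:400,160:480];b=snap('side','d3.png')[180:300,230:400]
a=cv2.resize(a,None,fx=1.25,fy=1.25);b=cv2.resize(b,None,fx=2.3,fy=2.3)
im=np.zeros((360,800,3),np.uint8);im[:350,:400]=a;im[:b.shape[0],405:405+b.shape[1]]=b[:,:395];cv2.imwrite('pics/c3.png',im)
E
```

```text
(no output)
```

View pics/c3.png

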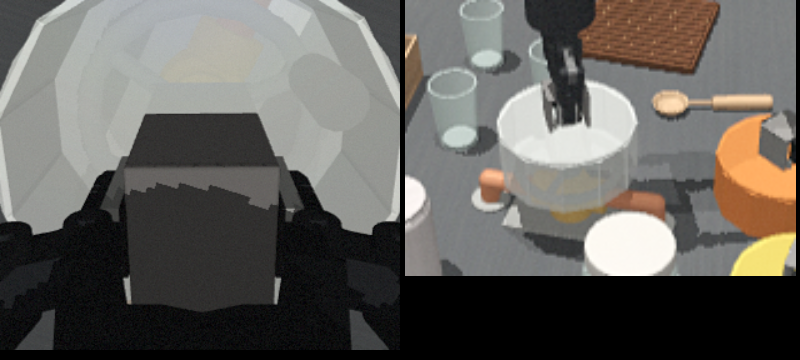

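Both pads bear on the buttons on either side of the tower. I'll lift a little first, as a test.

>>> carry_out(motion=[{"claw":-1,"tx":-5,"ty":0,"tz":0,"wx":0,"wy":0,"wz":0},{"claw":-1,"tx":-8,"ty":0,"tz":0,"wx":0,"wy":0,"wz":0},{"claw":-1,"tx":-8,"ty":0,"tz":0,"wx":0,"wy":0,"wz":0}])

```text
t: 4.18
position: [0.5642, 0.2044, 0.1723]
orientation: [-169.2, 89.8, 29.7]
wrist_force: [-0.5, 0.2, -3.1]
width: 0.0418
```

```bash
python3 - <<'E'
from h import *
rel([.5661,.2051,.245],199)
E
```

```text
t 4.1833 pos [0.5642 0.2044 0.1723] head 198.9 go [-72.7  -0.1  -2.3] rot [-0.002 -0.004  0.001] F [-0.5  0.2 -3.1] w 0.0418
```

It comes free, carrying only the guard's weight. Continuing up.

>>> carry_out(motion=[{"claw":-1,"tx":-15,"ty":0,"tz":-1,"wx":0,"wy":0,"wz":0},{"claw":-1,"tx":-20,"ty":0,"tz":-1,"wx":0,"wy":0,"wz":0},{"claw":-1,"tx":-20,"ty":0,"tz":0,"wx":0,"wy":0,"wz":0},{"claw":-1,"tx":-15,"ty":0,"tz":0,"wx":0,"wy":0,"wz":0},{"claw":-1,"tx":-5,"ty":0,"tz":0,"wx":0,"wy":0,"wz":0}])

```text
t: 4.6
position: [0.5661, 0.2049, 0.2542]
orientation: [-175.4, 89.7, 23.5]
wrist_force: [1.4, 1.2, -2.8]
width: 0.0414
```

```bash
python3 - <<'E'
from h import *
np.set_printoptions(precision=4,suppress=True)
rel([.509,-.214,.248],199)
a=cv2.imread('pics/s0.png').astype(int)
m=((a[...,2]-a[...,0]>25)&(a[...,2]<140)).astype(np.uint8);m[:, :200]=0;m[:,320:]=0;m[:190]=0;m[260:]=0
m=cv2.morphologyEx(m,cv2.MORPH_CLOSE,np.ones((7,7)));c=max(cv2.findContours(m,0,2)[0],key=cv2.contourArea)
q=cv2.approxPolyDP(cv2.convexHull(c),6,True)[:,0];print(q)
Q=np.array([onz('s0.png',*p,.02) for p in q]);print(Q,Q.mean(0),np.degrees(np.arctan2(*(Q[1]-Q[0])[1::-1])))
b=cv2.imread('pics/d0.png').astype(int)
m=((b[...,2]-b[...,0]>25)&(b[...,2]<140)).astype(np.uint8);k=np.zeros_like(m);k[165:215,295:375]=m[165:215,295:375]
k=cv2.morphologyEx(k,cv2.MORPH_CLOSE,np.ones((7,7)));c=max(cv2.findContours(k,0,2)[0],key=cv2.contourArea)
q=cv2.approxPolyDP(cv2.convexHull(c),5,True)[:,0];print(q)
Q=np.array([onz('d0.png',*p,.02) for p in q]);print(Q,Q.mean(0))
E
```

```text
t 4.6 pos [0.5661 0.2049 0.2542] head 198.9 go [  5.1 377.8 189.6] rot [-0.002 -0.005  0.   ] F [ 1.4  1.2 -2.8] w 0.0414
[[234 197]
 [288 202]
 [279 250]
 [220 245]]
[[ 0.3909 -0.289   0.02  ]
 [ 0.4365 -0.0999  0.02  ]
 [ 0.625  -0.1405  0.02  ]
 [ 0.5836 -0.33    0.02  ]] [ 0.509  -0.2149  0.02  ] 76.46058365240114
[[303 196]
 [317 174]
 [366 182]
 [354 211]
 [306 204]]
[[ 0.6141 -0.162   0.02  ]
 [ 0.5824 -0.3252  0.02  ]
 [ 0.3911 -0.2803  0.02  ]
 [ 0.4288 -0.0842  0.02  ]
 [ 0.5963 -0.1117  0.02  ]] [ 0.5226 -0.1927  0.02  ]
```

>>> carry_out(motion=[{"claw":-1,"tx":0,"ty":12,"tz":6,"wx":0,"wy":0,"wz":0},{"claw":-1,"tx":0,"ty":24,"tz":12,"wx":0,"wy":0,"wz":0},{"claw":-1,"tx":0,"ty":28,"tz":14,"wx":0,"wy":0,"wz":0},{"claw":-1,"tx":0,"ty":28,"tz":14,"wx":0,"wy":0,"wz":0},{"claw":-1,"tx":0,"ty":28,"tz":14,"wx":0,"wy":0,"wz":0}])

```text
t: 5.02
position: [0.5482, 0.0716, 0.2548]
orientation: [-170.2, 89.4, 29.3]
wrist_force: [1.1, -0.1, -3.4]
width: 0.0414
```

>>> carry_out(motion=[{"claw":-1,"tx":0,"ty":28,"tz":14,"wx":0,"wy":0,"wz":0},{"claw":-1,"tx":0,"ty":28,"tz":14,"wx":0,"wy":0,"wz":0},{"claw":-1,"tx":0,"ty":28,"tz":14,"wx":0,"wy":0,"wz":0},{"claw":-1,"tx":0,"ty":28,"tz":14,"wx":0,"wy":0,"wz":0},{"claw":-1,"tx":0,"ty":28,"tz":14,"wx":0,"wy":0,"wz":0}])

```text
t: 5.43
position: [0.5216, -0.0942, 0.2507]
orientation: [-145.7, 89.8, 53.8]
wrist_force: [0.6, 0.5, -3.2]
width: 0.0417
```

>>> carry_out(motion=[{"claw":-1,"tx":0,"ty":28,"tz":14,"wx":0,"wy":0,"wz":0},{"claw":-1,"tx":0,"ty":28,"tz":14,"wx":0,"wy":0,"wz":0},{"claw":-1,"tx":0,"ty":20,"tz":10,"wx":0,"wy":0,"wz":0},{"claw":-1,"tx":0,"ty":10,"tz":5,"wx":0,"wy":0,"wz":0},{"claw":-1,"tx":0,"ty":0,"tz":0,"wx":0,"wy":0,"wz":0}])

```text
t: 5.85
position: [0.5013, -0.2039, 0.2469]
orientation: [-6.4, 89.6, -167.4]
wrist_force: [0.1, -0.5, -3.4]
width: 0.0415
```

```bash
python3 - <<'E'
from h import *
rel([.509,-.211,.105],199)
E
```

```text
t 5.85 pos [ 0.5013 -0.2039  0.2469] head 199.0 go [141.8   9.3  -5.9] rot [0.001 0.006 0.001] F [ 0.1 -0.5 -3.4] w 0.0415
```

>>> carry_out(motion=[{"claw":-1,"tx":15,"ty":9,"tz":-6,"wx":0,"wy":0.006,"wz":0},{"claw":-1,"tx":30,"ty":0,"tz":0,"wx":0,"wy":0,"wz":0},{"claw":-1,"tx":30,"ty":0,"tz":0,"wx":0,"wy":0,"wz":0},{"claw":-1,"tx":25,"ty":0,"tz":0,"wx":0,"wy":0,"wz":0},{"claw":-1,"tx":0,"ty":0,"tz":0,"wx":0,"wy":0,"wz":0}])

```text
t: 6.27
position: [0.5074, -0.2116, 0.1441]
orientation: [178.5, 89.9, 17.3]
wrist_force: [-1.4, 0.6, -3.2]
width: 0.0417
```

```bash
python3 - <<'E'
from h import *
rel([.509,-.211,.1],199)
a=snap('scene','s4.png')[130:280,180:340];b=snap('side','d4.png')[110:230,270:400]
a=cv2.resize(a,None,fx=2.4,fy=2.4);b=cv2.resize(b,None,fx=3,fy=3)
im=np.zeros((360,800,3),np.uint8);im[:360,:384]=a;im[:360,400:790]=b;cv2.imwrite('pics/c4.png',im)
E
```

```text
t 6.2667 pos [ 0.5074 -0.2116  0.1441] head 198.8 go [44.1 -0.1 -1.7] rot [-0.003 -0.001 -0.   ] F [-1.4  0.6 -3.2] w 0.0417
```

View pics/c4.png

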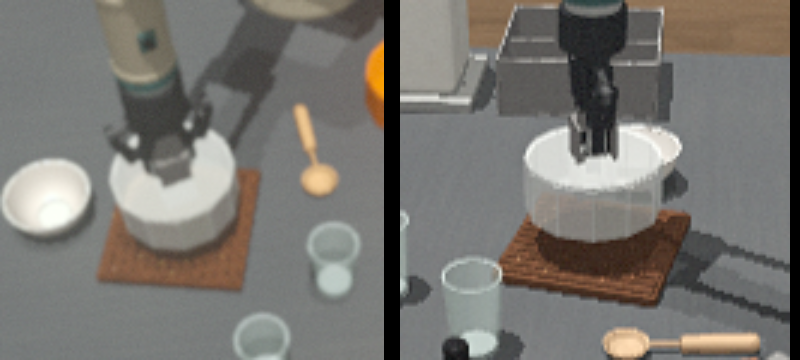

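The guard hangs level, centred above the tray at about 65 mm. I'll lower it gently until it touches.

>>> carry_out(motion=[{"claw":-1,"tx":15,"ty":0,"tz":-1.5,"wx":0,"wy":0,"wz":0},{"claw":-1,"tx":12,"ty":0,"tz":0,"wx":0,"wy":0,"wz":0},{"claw":-1,"tx":7,"ty":0,"tz":0,"wx":0,"wy":0,"wz":0},{"claw":-1,"tx":3,"ty":0,"tz":0,"wx":0,"wy":0,"wz":0},{"claw":-1,"tx":0,"ty":0,"tz":0,"wx":0,"wy":0,"wz":0}])

```text
t: 6.78
position: [0.5182, -0.2148, 0.12]
orientation: [134.0, 88.5, -27.1]
wrist_force: [0.8, -0.2, -3.3]
width: 0.0412
```

>>> carry_out(motion=[{"claw":-1,"tx":2,"ty":0,"tz":0,"wx":0,"wy":0,"wz":0},{"claw":-1,"tx":0,"ty":0,"tz":0,"wx":0,"wy":0,"wz":0}])

```text
t: 6.95
position: [0.5195, -0.2153, 0.1202]
orientation: [133.7, 88.3, -27.4]
wrist_force: [-0.6, 0.1, -3.0]
width: 0.0415
```

```bash
python3 - <<'E'
from h import *
rel([.509,-.211,.102],199);print(bot.state()['qpos'])
E
```

```text
t 6.95 pos [ 0.5195 -0.2153  0.1202] head 199.0 go [17.8 -7.9  8.9] rot [-0.001 -0.021 -0.022] F [-0.6  0.1 -3. ] w 0.0415
[-2.96461941e+01  1.86996065e+01  9.89244466e+01  7.92553517e-02
  6.06381779e+01  4.13544920e+01]
```

>>> carry_out(motion=[{"claw":-1,"tx":4,"ty":-8,"tz":9,"wx":0,"wy":-0.021,"wz":-0.022},{"claw":-1,"tx":0,"ty":0,"tz":0,"wx":0,"wy":0,"wz":0}])

```text
t: 7.12
position: [0.5083, -0.2106, 0.117]
orientation: [-19.9, 90.0, 179.0]
wrist_force: [-0.2, 0.2, -3.7]
width: 0.0415
```

```bash
python3 - <<'E'
from h import *
rel([.509,-.211,.102],199)
E
```

```text
t 7.1167 pos [ 0.5083 -0.2106  0.117 ] head 199.0 go [15.   0.6 -0.6] rot [-0.  0.  0.] F [-0.2  0.2 -3.7] w 0.0415
```

>>> carry_out(motion=[{"claw":-1,"tx":12,"ty":0,"tz":0,"wx":0,"wy":0,"wz":0},{"claw":-1,"tx":0,"ty":0,"tz":0,"wx":0,"wy":0,"wz":0}])

```text
t: 7.28
position: [0.5084, -0.2108, 0.1047]
orientation: [118.1, 89.9, -42.9]
wrist_force: [-1.0, 0.3, -3.0]
width: 0.0416
```

```bash
python3 - <<'E'
from h import *
rel([.509,-.211,.098],199)
E
```

```text
t 7.2833 pos [ 0.5084 -0.2108  0.1047] head 199.0 go [ 6.7  0.4 -0.6] rot [-0.001 -0.    -0.001] F [-1.   0.3 -3. ] w 0.0416
```

>>> carry_out(motion=[{"claw":-1,"tx":5.5,"ty":0,"tz":0,"wx":0,"wy":0,"wz":0},{"claw":-1,"tx":0,"ty":0,"tz":0,"wx":0,"wy":0,"wz":0}])

```text
t: 7.45
position: [0.5088, -0.2112, 0.0984]
orientation: [125.7, 89.9, -35.3]
wrist_force: [-0.2, 0.3, -2.6]
width: 0.0413
```

>>> carry_out(motion=[{"claw":-1,"tx":2,"ty":0,"tz":0,"wx":0,"wy":0,"wz":0},{"claw":-1,"tx":0,"ty":0,"tz":0,"wx":0,"wy":0,"wz":0}])

```text
t: 7.62
position: [0.5092, -0.2118, 0.0981]
orientation: [120.2, 89.8, -40.8]
wrist_force: [0.7, 0.7, -3.2]
width: 0.0416
```

>>> carry_out(motion=[{"claw":-1,"tx":3,"ty":0,"tz":0,"wx":0,"wy":0,"wz":0},{"claw":-1,"tx":0,"ty":0,"tz":0,"wx":0,"wy":0,"wz":0}])

```text
t: 7.78
position: [0.5093, -0.2122, 0.0984]
orientation: [117.3, 89.7, -43.7]
wrist_force: [0.7, 0.4, -1.6]
width: 0.0412
```

```bash
python3 - <<'E'
from h import *
rel([.509,-.211,.096],199)
E
```

```text
t 7.7833 pos [ 0.5093 -0.2122  0.0984] head 199.0 go [ 2.4 -1.3 -0.1] rot [-0.    -0.003 -0.005] F [ 0.7  0.4 -1.6] w 0.0412
```

>>> carry_out(motion=[{"claw":-1,"tx":3,"ty":0,"tz":0,"wx":0,"wy":-0.003,"wz":-0.005},{"claw":-1,"tx":1,"ty":0,"tz":0,"wx":0,"wy":0,"wz":0}])

```text
t: 7.95
position: [0.5094, -0.2125, 0.0977]
orientation: [102.7, 89.9, -58.3]
wrist_force: [-1.2, 1.0, 2.6]
width: 0.0417
```

```bash
python3 - <<'E'
from h import *
rel([.509,-.211,.096],199)
b=snap('side','d5.png')[110:230,270:400];a=snap('scene','s5.png')[130:280,180:340];
a=cv2.resize(a,None,fx=2.4,fy=2.4);b=cv2.resize(b,None,fx=3,fy=3)
im=np.zeros((360,800,3),np.uint8);im[:360,:384]=a;im[:360,400:790]=b;cv2.imwrite('pics/c5.png',im)
E
```

```text
t 7.95 pos [ 0.5094 -0.2125  0.0977] head 199.0 go [ 1.7 -1.5 -0.1] rot [ 0.    -0.    -0.001] F [-1.2  1.   2.6] w 0.0417
```

View pics/c5.png

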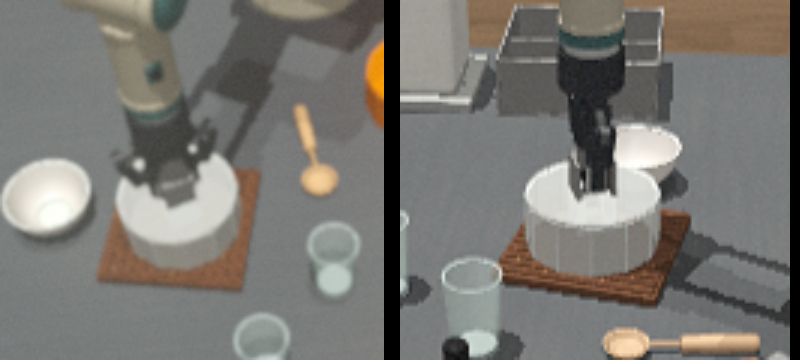

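The guard stands on the tray, centred, and the contact force has reversed to +2.6 N. Releasing.

>>> carry_out(motion=[{"claw":0.5,"tx":0,"ty":0,"tz":0,"wx":0,"wy":0,"wz":0},{"claw":1,"tx":0,"ty":0,"tz":0,"wx":0,"wy":0,"wz":0},{"claw":1,"tx":0,"ty":0,"tz":0,"wx":0,"wy":0,"wz":0},{"claw":1,"tx":0,"ty":0,"tz":0,"wx":0,"wy":0,"wz":0},{"claw":1,"tx":0,"ty":0,"tz":0,"wx":0,"wy":0,"wz":0}])

```text
t: 8.47
position: [0.5098, -0.2127, 0.0967]
orientation: [105.8, 89.9, -55.2]
wrist_force: [0.6, -0.2, -0.2]
width: 0.0855
```

```bash
python3 - <<'E'
from h import *
rel([.509,-.212,.25],199)
E
```

```text
t 8.4667 pos [ 0.5098 -0.2127  0.0967] head 199.0 go [-153.3   -0.7    0.4] rot [ 0.    -0.    -0.001] F [ 0.6 -0.2 -0.2] w 0.0855
```

>>> carry_out(motion=[{"claw":1,"tx":-20,"ty":0,"tz":0,"wx":0,"wy":0,"wz":0},{"claw":1,"tx":-38,"ty":0,"tz":0,"wx":0,"wy":0,"wz":0},{"claw":1,"tx":-40,"ty":0,"tz":0,"wx":0,"wy":0,"wz":0},{"claw":1,"tx":-40,"ty":0,"tz":0,"wx":0,"wy":0,"wz":0},{"claw":1,"tx":-30,"ty":-10,"tz":-5,"wx":0,"wy":0,"wz":0}])

```text
t: 8.88
position: [0.5069, -0.2006, 0.261]
orientation: [-43.4, 88.8, 155.5]
wrist_force: [0.8, -0.2, 0.0]
width: 0.0852
```

>>> carry_out(motion=[{"claw":1,"tx":-10,"ty":-29,"tz":-13,"wx":0,"wy":0,"wz":0},{"claw":1,"tx":0,"ty":-32,"tz":-14,"wx":0,"wy":0,"wz":0},{"claw":1,"tx":0,"ty":-32,"tz":-14,"wx":0,"wy":0,"wz":0},{"claw":1,"tx":0,"ty":-32,"tz":-14,"wx":0,"wy":0,"wz":0},{"claw":1,"tx":0,"ty":-32,"tz":-14,"wx":0,"wy":0,"wz":0}])

```text
t: 9.3
position: [0.5282, -0.0323, 0.2823]
orientation: [109.7, 89.8, -52.0]
wrist_force: [1.1, 0.4, -0.4]
width: 0.0852
```

>>> carry_out(motion=[{"claw":1,"tx":0,"ty":-32,"tz":-14,"wx":0,"wy":0,"wz":0},{"claw":1,"tx":0,"ty":-32,"tz":-14,"wx":0,"wy":0,"wz":0},{"claw":1,"tx":0,"ty":-32,"tz":-14,"wx":0,"wy":0,"wz":0},{"claw":1,"tx":0,"ty":-32,"tz":-14,"wx":0,"wy":0,"wz":0},{"claw":1,"tx":0,"ty":-32,"tz":-14,"wx":0,"wy":0,"wz":0}])

```text
t: 9.72
position: [0.5445, 0.1501, 0.2824]
orientation: [128.9, 89.7, -32.9]
wrist_force: [0.4, -1.4, 0.4]
width: 0.0853
```

>>> carry_out(motion=[{"claw":1,"tx":0,"ty":-32,"tz":-14,"wx":0,"wy":0,"wz":0},{"claw":1,"tx":0,"ty":-15,"tz":-8,"wx":0,"wy":0,"wz":0},{"claw":1,"tx":0,"ty":0,"tz":0,"wx":0,"wy":0,"wz":0}])

```text
t: 9.97
position: [0.5506, 0.2115, 0.2814]
orientation: [172.4, 89.7, 11.1]
wrist_force: [0.3, -0.2, -0.4]
width: 0.0858
```

```bash
python3 - <<'E'
from h import *
snap('wrist','w6.png');rel([.5651,.2036,.25],199)
E
```

```text
t 10.0167 pos [0.5502 0.21   0.2813] head 198.6 go [ 31.4  10.8 -11.9] rot [-0.007 -0.004 -0.002] F [0.5 0.1 0.1] w 0.0853
```

View pics/w6.png

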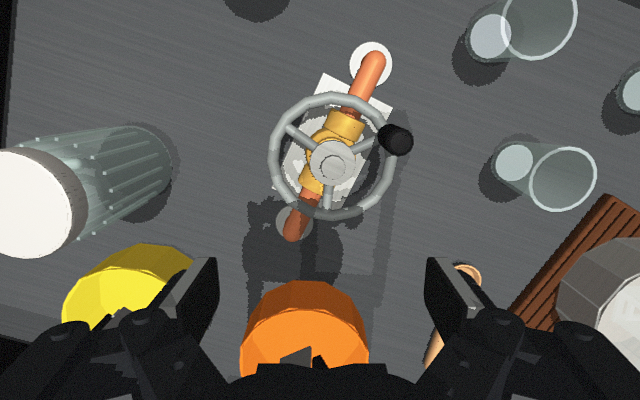

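The wheel is exposed. The stem head is at (334,167), the rim centre at about (333,156), and the black knob's top at about (399,142). The guard stands on the tray at the lower right.

```bash
python3 - <<'E'
from h import *
np.set_printoptions(precision=4,suppress=True)
im=cv2.imread('pics/w6.png');m=(im.max(2)<45).astype(np.uint8);k=np.zeros_like(m);k[115:170,372:425]=m[115:170,372:425]
c=max(cv2.findContours(k,0,2)[0],key=cv2.contourArea);print(cv2.boundingRect(c),cv2.minAreaRect(c))
A=onz('w6.png',334,167,.118);B=onz('w6.png',333,156,.081);K=onz('w6.png',399,142,.135)
print(A,B,K,K-A,np.linalg.norm((K-A)[:2]),np.degrees(np.arctan2(*(K-A)[1::-1])))
rel([K[0],K[1],.25],199)
E
```

```text
(377, 124, 36, 32) ((394.5000305175781, 139.50001525878906), (36.224300384521484, 28.174455642700195), 26.56505012512207)
[0.5648 0.2026 0.118 ] [0.5683 0.2035 0.081 ] [0.6047 0.1604 0.135 ] [ 0.0399 -0.0422  0.017 ] 0.058048287385450426 -46.59395910895862
t 10.0167 pos [0.5502 0.21   0.2813] head 198.6 go [ 31.6  64.3 -35.7] rot [-0.007 -0.004 -0.002] F [0.5 0.1 0.1] w 0.0853
```

>>> carry_out(motion=[{"claw":0.1,"tx":20,"ty":22,"tz":-12,"wx":0,"wy":0,"wz":0},{"claw":0.0,"tx":35,"ty":25,"tz":-14,"wx":0,"wy":0,"wz":0},{"claw":0.0,"tx":35,"ty":20,"tz":-11,"wx":0,"wy":0,"wz":0},{"claw":0.0,"tx":30,"ty":0,"tz":0,"wx":0,"wy":0,"wz":0},{"claw":0.0,"tx":0,"ty":0,"tz":0,"wx":0,"wy":0,"wz":0}])

```text
t: 10.43
position: [0.6109, 0.1524, 0.1617]
orientation: [150.8, 89.2, -10.5]
wrist_force: [-0.9, -0.5, -1.2]
width: 0.0428
```

```bash
python3 - <<'E'
from h import *
rel([.606,.160,.104],199);snap('wrist','w7.png')
cv2.imwrite('pics/w7c.png',cv2.imread('pics/w7.png')[:,120:520])
E
```

```text
t 10.4333 pos [0.6109 0.1524 0.1617] head 198.7 go [57.6 -9.2  2.9] rot [-0.005 -0.012 -0.007] F [-0.9 -0.5 -1.2] w 0.0428
```

View pics/w7c.png

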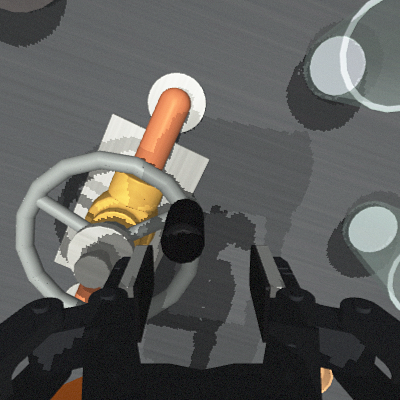

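```bash
python3 - <<'E'
from h import *
np.set_printoptions(precision=4,suppress=True)
im=cv2.imread('pics/w7.png');print(im[190:270:6,303].max(1), im[244,276:332:4].max(1))
for p in((303,240),(303,244)):print(onz('w7.png',*p,.135))
for x in(283,325):print(onz('w7.png',x,243,.135))
P=onz('w7.png',303,242,.135);rel([P[0],P[1],.104],199)
E
```

```text
[ 89 135  22  18  20  25  34  30  24  22  19  19  25  97] [131  83  21  18  22  23  21  19  27  19  20  26  34  64]
[0.608  0.1597 0.135 ]
[0.6058 0.159  0.135 ]
[0.6031 0.1691 0.135 ]
[0.6101 0.1482 0.135 ]
t 10.4833 pos [0.6127 0.1523 0.1646] head 198.7 go [60.5 -9.   4.2] rot [-0.005 -0.016 -0.008] F [ 0.6 -0.   0.6] w 0.043
```

The crop shows the knob's top circle at about (303,242) in the full image. It needs a 9 mm sideways correction before going down.

>>> carry_out(motion=[{"claw":0.0,"tx":5,"ty":-9,"tz":4,"wx":-0.005,"wy":-0.016,"wz":-0.008},{"claw":0.0,"tx":12,"ty":0,"tz":0,"wx":0,"wy":0,"wz":0},{"claw":0.0,"tx":0,"ty":0,"tz":0,"wx":0,"wy":0,"wz":0}])

```text
t: 10.73
position: [0.6075, 0.1588, 0.1514]
orientation: [169.7, 89.7, 8.6]
wrist_force: [0.1, -0.3, -1.1]
width: 0.0425
```

```bash
python3 - <<'E'
from h import *
rel([.6065,.1595,.104],199)
E
```

```text
t 10.7333 pos [0.6075 0.1588 0.1514] head 198.9 go [47.4 -1.   0.9] rot [-0.002 -0.005 -0.001] F [ 0.1 -0.3 -1.1] w 0.0425
```

>>> carry_out(motion=[{"claw":0.0,"tx":22,"ty":-1,"tz":1,"wx":0,"wy":-0.005,"wz":0},{"claw":0.0,"tx":24,"ty":0,"tz":1,"wx":0,"wy":-0.005,"wz":0},{"claw":0.0,"tx":0,"ty":0,"tz":1,"wx":0,"wy":-0.005,"wz":0}])

```text
t: 10.98
position: [0.6073, 0.1607, 0.1106]
orientation: [116.3, 89.8, -44.7]
wrist_force: [-1.7, 0.2, -0.5]
width: 0.043
```

>>> carry_out(motion=[{"claw":-1,"tx":0,"ty":0,"tz":0,"wx":0,"wy":0,"wz":0},{"claw":-1,"tx":0,"ty":0,"tz":0,"wx":0,"wy":0,"wz":0},{"claw":-1,"tx":0,"ty":0,"tz":0,"wx":0,"wy":0,"wz":0}])

```text
t: 11.23
position: [0.6073, 0.1618, 0.1129]
orientation: [130.2, 89.7, -30.7]
wrist_force: [2.7, -0.3, -13.6]
width: 0.0213
```

```bash
cat >> h.py <<'E'
AX=np.array([.566,.203])
def crank(step,n,sgn=1,ax=AX,r=.060,z=.104,head=199):
    s=bot.state();R=Ro.from_euler('xyz',s['orientation'],degrees=True).as_matrix();p=s['position']
    d=p[:2]-ax;a=np.arctan2(d[1],d[0]);print('t',round(s['t'],2),'ang',round(np.degrees(a),1),'rad',round(np.hypot(*d),4),'z',p[2].round(4),'F',s['wrist_force'].round(1),'w',round(s['width'],4))
    rel([*p[:2],z],head);prev=p[:2]
    for i in range(n):
        a+=sgn*step/r;q=ax+r*np.array([np.cos(a),np.sin(a)]);v=R.T@np.array([*(q-prev),0])*1000;prev=q
        print('ty %.0f tz %.0f  ->%.0f'%(v[1],v[2],np.degrees(a)))
    open('log.txt','a').write('%f %f %f %f\n'%(s['t'],*p))
E
python3 -c "
from h import *
crank(.018,10)"
```

```text
t 11.23 ang -45.0 rad 0.0583 z 0.1129 F [  2.7  -0.3 -13.6] w 0.0213
t 11.2333 pos [0.6073 0.1618 0.1129] head 199.1 go [ 8.9 -0.   0. ] rot [ 0.002 -0.003 -0.004] F [  2.7  -0.3 -13.6] w 0.0213
ty -9 tz -16  ->-28
ty -14 tz -11  ->-11
ty -17 tz -6  ->7
ty -18 tz -1  ->24
ty -17 tz 4  ->41
ty -15 tz 9  ->58
ty -12 tz 13  ->75
ty -8 tz 16  ->93
ty -2 tz 18  ->110
ty 3 tz 18  ->127
```

The knob is gripped, but a bit high. I'll reopen, go 10 mm lower and close again.

>>> carry_out(motion=[{"claw":0.0,"tx":0,"ty":0,"tz":0,"wx":0,"wy":0,"wz":0},{"claw":0.0,"tx":5,"ty":0,"tz":0,"wx":0,"wy":0,"wz":0},{"claw":0.0,"tx":8,"ty":0,"tz":0,"wx":0,"wy":0,"wz":0},{"claw":-1,"tx":2,"ty":0,"tz":0,"wx":0,"wy":0,"wz":0},{"claw":-1,"tx":1,"ty":0,"tz":0,"wx":0,"wy":0,"wz":0}])

```text
t: 11.65
position: [0.6106, 0.163, 0.1016]
orientation: [161.8, 89.2, 1.0]
wrist_force: [-0.8, -0.1, 9.5]
width: 0.0226
```

>>> carry_out(motion=[{"claw":-1,"tx":1,"ty":0,"tz":0,"wx":0,"wy":0,"wz":0},{"claw":-1,"tx":0,"ty":0,"tz":0,"wx":0,"wy":0,"wz":0}])

```text
t: 11.82
position: [0.6105, 0.163, 0.1019]
orientation: [162.5, 89.2, 1.7]
wrist_force: [0.5, -0.9, -5.6]
width: 0.0224
```

```bash
python3 -c "
from h import *
crank(.018,5)"
```

```text
t 11.82 ang -41.9 rad 0.0599 z 0.1019 F [ 0.5 -0.9 -5.6] w 0.0224
t 11.8167 pos [0.6105 0.163  0.1019] head 199.1 go [-2.1  0.  -0. ] rot [ 0.002 -0.014 -0.004] F [ 0.5 -0.9 -5.6] w 0.0224
ty -11 tz -14  ->-25
ty -15 tz -10  ->-8
ty -17 tz -6  ->10
ty -18 tz -0  ->27
ty -17 tz 5  ->44
```

>>> carry_out(motion=[{"claw":-1,"tx":0,"ty":-11,"tz":-14,"wx":0,"wy":-0.01,"wz":0},{"claw":-1,"tx":0,"ty":-15,"tz":-10,"wx":0,"wy":0,"wz":0},{"claw":-1,"tx":0,"ty":-17,"tz":-6,"wx":0,"wy":0,"wz":0},{"claw":-1,"tx":0,"ty":-18,"tz":0,"wx":0,"wy":0,"wz":0},{"claw":-1,"tx":0,"ty":-17,"tz":5,"wx":0,"wy":0,"wz":0}])

```text
t: 12.23
position: [0.6223, 0.236, 0.1019]
orientation: [131.3, 88.1, -29.8]
wrist_force: [6.3, -1.5, -1.5]
width: 0.0221
```

```bash
python3 -c "
from h import *
crank(.02,10)"
```

```text
t 12.23 ang 30.4 rad 0.0653 z 0.1019 F [ 6.3 -1.5 -1.5] w 0.0221
t 12.2333 pos [0.6223 0.236  0.1019] head 198.9 go [-2.1  0.1 -0. ] rot [-0.002 -0.022 -0.025] F [ 6.3 -1.5 -1.5] w 0.0221
ty -18 tz 12  ->49
ty -15 tz 13  ->69
ty -10 tz 17  ->88
ty -4 tz 19  ->107
ty 3 tz 20  ->126
ty 9 tz 18  ->145
ty 14 tz 14  ->164
ty 18 tz 9  ->183
ty 20 tz 2  ->202
ty 19 tz -4  ->221
```

>>> carry_out(motion=[{"claw":-1,"tx":0,"ty":-18,"tz":12,"wx":0,"wy":-0.02,"wz":-0.02},{"claw":-1,"tx":0,"ty":-15,"tz":13,"wx":0,"wy":-0.01,"wz":-0.01},{"claw":-1,"tx":0,"ty":-12,"tz":16,"wx":0,"wy":0,"wz":0},{"claw":-1,"tx":0,"ty":-6,"tz":19,"wx":0,"wy":0,"wz":0},{"claw":-1,"tx":0,"ty":0,"tz":20,"wx":0,"wy":0,"wz":0}])

```text
t: 12.65
position: [0.543, 0.2609, 0.1019]
orientation: [167.9, 88.9, 7.0]
wrist_force: [5.8, -1.6, -0.9]
width: 0.0224
```

```bash
python3 -c "
from h import *
crank(.02,10)"
```

```text
t 12.65 ang 111.7 rad 0.0623 z 0.1019 F [ 5.8 -1.6 -0.9] w 0.0224
t 12.65 pos [0.543  0.2609 0.1019] head 199.1 go [-2.1  0.  -0. ] rot [ 0.002 -0.019 -0.004] F [ 5.8 -1.6 -0.9] w 0.0224
ty 6 tz 19  ->131
ty 10 tz 17  ->150
ty 15 tz 13  ->169
ty 19 tz 7  ->188
ty 20 tz 1  ->207
ty 19 tz -6  ->226
ty 16 tz -12  ->245
ty 11 tz -16  ->264
ty 5 tz -19  ->284
ty -1 tz -20  ->303
```

>>> carry_out(motion=[{"claw":-1,"tx":0,"ty":5,"tz":19,"wx":0,"wy":-0.015,"wz":0},{"claw":-1,"tx":0,"ty":10,"tz":17,"wx":0,"wy":-0.01,"wz":0},{"claw":-1,"tx":0,"ty":14,"tz":14,"wx":0,"wy":0,"wz":0},{"claw":-1,"tx":0,"ty":18,"tz":9,"wx":0,"wy":0,"wz":0},{"claw":-1,"tx":0,"ty":20,"tz":3,"wx":0,"wy":0,"wz":0}])

```text
t: 13.07
position: [0.5154, 0.1812, 0.102]
orientation: [169.5, 88.4, 8.9]
wrist_force: [8.5, 8.5, -12.4]
width: 0.0223
```

```bash
python3 -c "
from h import *
crank(.02,10)"
```

```text
t 13.07 ang -156.7 rad 0.0551 z 0.102 F [  8.5   8.5 -12.4] w 0.0223
t 13.0667 pos [0.5154 0.1812 0.102 ] head 199.4 go [-2.   0.  -0.1] rot [ 0.007 -0.027 -0.005] F [  8.5   8.5 -12.4] w 0.0223
ty 20 tz 0  ->-138
ty 17 tz -11  ->-119
ty 12 tz -16  ->-99
ty 7 tz -19  ->-80
ty 0 tz -20  ->-61
ty -6 tz -19  ->-42
ty -12 tz -16  ->-23
ty -17 tz -11  ->-4
ty -19 tz -5  ->15
ty -20 tz 2  ->34
```

>>> carry_out(motion=[{"claw":-1,"tx":0,"ty":19,"tz":-5,"wx":0,"wy":-0.02,"wz":0},{"claw":-1,"tx":0,"ty":17,"tz":-10,"wx":0,"wy":-0.01,"wz":0},{"claw":-1,"tx":0,"ty":13,"tz":-15,"wx":0,"wy":0,"wz":0},{"claw":-1,"tx":0,"ty":8,"tz":-18,"wx":0,"wy":0,"wz":0},{"claw":-1,"tx":0,"ty":2,"tz":-20,"wx":0,"wy":0,"wz":0}])

```text
t: 13.48
position: [0.5938, 0.1517, 0.1016]
orientation: [-65.2, 89.1, 133.7]
wrist_force: [-6.1, 4.5, 3.3]
width: 0.0224
```

```bash
python3 -c "
from h import *
from scipy.optimize import least_squares as L
s=bot.state()['position']
P=np.vstack([np.loadtxt('log.txt')[1:,1:3],s[:2]])
x=L(lambda c:np.hypot(*(P-c).T)-.06,[.566,.203]);print(x.x.round(4),(x.fun*1000).round(1))
crank(.02,10,ax=x.x)"
```

```text
[0.5697 0.2069] [-0.   0.1  0.2  0.1  0.2]
t 13.48 ang -66.4 rad 0.0602 z 0.1016 F [-6.1  4.5  3.3] w 0.0224
t 13.4833 pos [0.5938 0.1517 0.1016] head 198.9 go [-2.4 -0.   0. ] rot [-0.002  0.007  0.015] F [-6.1  4.5  3.3] w 0.0224
ty -5 tz -19  ->-47
ty -11 tz -17  ->-28
ty -16 tz -12  ->-9
ty -19 tz -6  ->10
ty -20 tz 0  ->29
ty -19 tz 7  ->48
ty -16 tz 12  ->67
ty -11 tz 17  ->86
ty -4 tz 19  ->105
ty 2 tz 20  ->125
```

>>> carry_out(motion=[{"claw":-1,"tx":0,"ty":-5,"tz":-19,"wx":0,"wy":0.005,"wz":0.01},{"claw":-1,"tx":0,"ty":-11,"tz":-17,"wx":0,"wy":0,"wz":0},{"claw":-1,"tx":0,"ty":-15,"tz":-13,"wx":0,"wy":0,"wz":0},{"claw":-1,"tx":0,"ty":-18,"tz":-8,"wx":0,"wy":0,"wz":0},{"claw":-1,"tx":0,"ty":-20,"tz":-2,"wx":0,"wy":0,"wz":0}])

```text
t: 13.9
position: [0.6251, 0.2305, 0.1016]
orientation: [4.1, 88.9, -157.3]
wrist_force: [-4.4, -5.6, 2.5]
width: 0.0227
```

```bash
sed -i 's/^AX=.*/AX=np.array([.5697,.2069])/' h.py; python3 -c "
from h import *
crank(.012,10)"
```

```text
t 13.9 ang 23.1 rad 0.0602 z 0.1016 F [-4.4 -5.6  2.5] w 0.0227
t 13.9 pos [0.6251 0.2305 0.1016] head 198.6 go [-2.4  0.   0. ] rot [-0.008  0.019 -0.001] F [-4.4 -5.6  2.5] w 0.0227
ty -12 tz 2  ->35
ty -11 tz 4  ->46
ty -10 tz 7  ->57
ty -9 tz 8  ->69
ty -7 tz 10  ->80
ty -5 tz 11  ->92
ty -2 tz 12  ->103
ty 0 tz 12  ->115
ty 2 tz 12  ->126
ty 5 tz 11  ->138
```

>>> carry_out(motion=[{"claw":-1,"tx":0,"ty":-13,"tz":3,"wx":0,"wy":0.01,"wz":0},{"claw":-1,"tx":0,"ty":-12,"tz":6,"wx":0,"wy":0.005,"wz":0},{"claw":-1,"tx":0,"ty":-11,"tz":7,"wx":0,"wy":0,"wz":0},{"claw":-1,"tx":0,"ty":-10,"tz":9,"wx":0,"wy":0,"wz":0},{"claw":-1,"tx":0,"ty":-8,"tz":11,"wx":0,"wy":0,"wz":0}])

```text
t: 14.32
position: [0.5731, 0.2672, 0.1016]
orientation: [84.4, 89.1, -76.9]
wrist_force: [3.7, -10.6, 0.3]
width: 0.0221
```

```bash
python3 -c "
from h import *
crank(.013,10)"
```

```text
t 14.32 ang 86.8 rad 0.0604 z 0.1016 F [  3.7 -10.6   0.3] w 0.0221
t 14.3167 pos [0.5731 0.2672 0.1016] head 198.8 go [-2.4  0.   0. ] rot [-0.004  0.001 -0.015] F [  3.7 -10.6   0.3] w 0.0221
ty -3 tz 13  ->99
ty -1 tz 13  ->112
ty 2 tz 13  ->124
ty 5 tz 12  ->136
ty 7 tz 11  ->149
ty 9 tz 9  ->161
ty 11 tz 7  ->174
ty 12 tz 4  ->186
ty 13 tz 1  ->199
ty 13 tz -1  ->211
```

>>> carry_out(motion=[{"claw":-1,"tx":0,"ty":-3,"tz":13,"wx":0,"wy":0,"wz":-0.01},{"claw":-1,"tx":0,"ty":-1,"tz":13,"wx":0,"wy":0,"wz":0},{"claw":-1,"tx":0,"ty":2,"tz":13,"wx":0,"wy":0,"wz":0},{"claw":-1,"tx":0,"ty":5,"tz":12,"wx":0,"wy":0,"wz":0},{"claw":-1,"tx":0,"ty":8,"tz":11,"wx":0,"wy":0,"wz":0}])

```text
t: 14.73
position: [0.5185, 0.2383, 0.1019]
orientation: [158.2, 88.9, -2.9]
wrist_force: [5.2, 0.2, -5.1]
width: 0.0225
```

```bash
python3 -c "
from h import *
crank(.013,10)"
```

```text
t 14.73 ang 148.4 rad 0.06 z 0.1019 F [ 5.2  0.2 -5.1] w 0.0225
t 14.7333 pos [0.5185 0.2383 0.1019] head 198.9 go [-2.1  0.  -0. ] rot [-0.002 -0.017 -0.007] F [ 5.2  0.2 -5.1] w 0.0225
ty 9 tz 9  ->161
ty 11 tz 7  ->173
ty 12 tz 4  ->186
ty 13 tz 2  ->198
ty 13 tz -1  ->210
ty 12 tz -4  ->223
ty 11 tz -7  ->235
ty 10 tz -9  ->248
ty 7 tz -11  ->260
ty 5 tz -12  ->273
```

>>> carry_out(motion=[{"claw":-1,"tx":0,"ty":9,"tz":9,"wx":0,"wy":-0.015,"wz":0},{"claw":-1,"tx":0,"ty":11,"tz":7,"wx":0,"wy":0,"wz":0},{"claw":-1,"tx":0,"ty":12,"tz":4,"wx":0,"wy":0,"wz":0},{"claw":-1,"tx":0,"ty":13,"tz":2,"wx":0,"wy":0,"wz":0},{"claw":-1,"tx":0,"ty":13,"tz":-1,"wx":0,"wy":0,"wz":0}])

```text
t: 15.15
position: [0.5159, 0.1805, 0.1018]
orientation: [-166.5, 89.0, 32.3]
wrist_force: [2.3, 4.5, -4.6]
width: 0.0224
```

```bash
python3 -c "
from h import *
crank(.013,10)"
```

```text
t 15.15 ang -153.8 rad 0.0599 z 0.1018 F [ 2.3  4.5 -4.6] w 0.0224
t 15.15 pos [0.5159 0.1805 0.1018] head 198.8 go [-2.2 -0.  -0. ] rot [-0.004 -0.016  0.004] F [ 2.3  4.5 -4.6] w 0.0224
ty 13 tz -3  ->-141
ty 12 tz -6  ->-129
ty 10 tz -8  ->-117
ty 8 tz -10  ->-104
ty 6 tz -12  ->-92
ty 3 tz -13  ->-79
ty 0 tz -13  ->-67
ty -2 tz -13  ->-55
ty -5 tz -12  ->-42
ty -8 tz -11  ->-30
```

Now at about 566° on the unwrapped angle. Continuing.

>>> carry_out(motion=[{"claw":-1,"tx":0,"ty":13,"tz":-3,"wx":0,"wy":-0.01,"wz":0},{"claw":-1,"tx":0,"ty":12,"tz":-6,"wx":0,"wy":0,"wz":0},{"claw":-1,"tx":0,"ty":10,"tz":-8,"wx":0,"wy":0,"wz":0},{"claw":-1,"tx":0,"ty":8,"tz":-10,"wx":0,"wy":0,"wz":0},{"claw":-1,"tx":0,"ty":6,"tz":-12,"wx":0,"wy":0,"wz":0}])

```text
t: 15.57
position: [0.5634, 0.1472, 0.1017]
orientation: [-90.9, 89.0, 107.6]
wrist_force: [-2.9, 3.8, 0.5]
width: 0.0226
```

```bash
python3 -c "
from h import *
crank(.013,10)"
```

```text
t 15.57 ang -96.0 rad 0.0601 z 0.1017 F [-2.9  3.8  0.5] w 0.0226
t 15.5667 pos [0.5634 0.1472 0.1017] head 198.5 go [-2.3 -0.  -0. ] rot [-0.009 -0.     0.017] F [-2.9  3.8  0.5] w 0.0226
ty 4 tz -12  ->-84
ty 1 tz -13  ->-71
ty -1 tz -13  ->-59
ty -4 tz -12  ->-46
ty -7 tz -11  ->-34
ty -9 tz -9  ->-22
ty -11 tz -7  ->-9
ty -12 tz -5  ->3
ty -13 tz -2  ->16
ty -13 tz 1  ->28
```

>>> carry_out(motion=[{"claw":-1,"tx":0,"ty":4,"tz":-12,"wx":0,"wy":0,"wz":0.015},{"claw":-1,"tx":0,"ty":1,"tz":-13,"wx":0,"wy":0,"wz":0},{"claw":-1,"tx":0,"ty":-1,"tz":-13,"wx":0,"wy":0,"wz":0},{"claw":-1,"tx":0,"ty":-4,"tz":-12,"wx":0,"wy":0,"wz":0},{"claw":-1,"tx":0,"ty":-7,"tz":-11,"wx":0,"wy":0,"wz":0}])

```text
t: 15.98
position: [0.6043, 0.1583, 0.1011]
orientation: [11.9, 87.1, -149.5]
wrist_force: [-24.2, -32.1, 20.5]
width: 0.0223
```

```bash
python3 -c "
from h import *
crank(.013,10)"
```

```text
t 15.98 ang -54.6 rad 0.0596 z 0.1011 F [-24.2 -32.1  20.5] w 0.0223
t 15.9833 pos [0.6043 0.1583 0.1011] head 198.6 go [-2.9  0.   0.1] rot [-0.007  0.05  -0.01 ] F [-24.2 -32.1  20.5] w 0.0223
ty -5 tz -12  ->-42
ty -8 tz -11  ->-30
ty -10 tz -9  ->-17
ty -11 tz -6  ->-5
ty -12 tz -4  ->8
ty -13 tz -1  ->20
ty -13 tz 2  ->32
ty -12 tz 4  ->45
ty -11 tz 7  ->57
ty -9 tz 9  ->70
```

Tangential force jumped from about 5 N to 38 N at −54.6°, roughly 12.4 rad from the start, which suggests the stop. I'll confirm with a smaller push while righting the tilt.

>>> carry_out(motion=[{"claw":-1,"tx":0,"ty":-2,"tz":-4,"wx":0,"wy":0.04,"wz":-0.01},{"claw":-1,"tx":0,"ty":-2,"tz":-4,"wx":0,"wy":0.01,"wz":0},{"claw":-1,"tx":0,"ty":-2,"tz":-4,"wx":0,"wy":0,"wz":0}])

```text
t: 16.23
position: [0.6039, 0.1577, 0.1013]
orientation: [19.4, 88.2, -141.8]
wrist_force: [-4.9, -4.7, 2.1]
width: 0.0225
```

```bash
python3 -c "
from h import *
crank(.013,10,sgn=-1)"
```

```text
t 16.23 ang -55.2 rad 0.06 z 0.1013 F [-4.9 -4.7  2.1] w 0.0225
t 16.2333 pos [0.6039 0.1577 0.1013] head 198.8 go [-2.7  0.   0.1] rot [-0.004  0.029 -0.01 ] F [-4.9 -4.7  2.1] w 0.0225
ty 2 tz 13  ->-68
ty -1 tz 13  ->-80
ty -3 tz 13  ->-92
ty -6 tz 12  ->-105
ty -8 tz 10  ->-117
ty -10 tz 8  ->-130
ty -12 tz 6  ->-142
ty -13 tz 3  ->-154
ty -13 tz 0  ->-167
ty -13 tz -3  ->-179
```

>>> carry_out(motion=[{"claw":-1,"tx":0,"ty":-4,"tz":-8,"wx":0,"wy":0.03,"wz":-0.01},{"claw":-1,"tx":0,"ty":-4,"tz":-8,"wx":0,"wy":0.01,"wz":0},{"claw":-1,"tx":0,"ty":-4,"tz":-8,"wx":0,"wy":0.01,"wz":0}])

```text
t: 16.48
position: [0.6041, 0.158, 0.1012]
orientation: [32.5, 87.9, -128.4]
wrist_force: [-12.0, -12.7, 9.5]
width: 0.0221
```

```bash
python3 -c "
from h import *
crank(.013,10,sgn=-1)"
```

```text
t 16.48 ang -54.9 rad 0.0598 z 0.1012 F [-12.  -12.7   9.5] w 0.0221
t 16.4833 pos [0.6041 0.158  0.1012] head 199.1 go [-2.8  0.1  0.1] rot [ 0.003  0.031 -0.02 ] F [-12.  -12.7   9.5] w 0.0221
ty 2 tz 13  ->-67
ty -1 tz 13  ->-80
ty -3 tz 13  ->-92
ty -6 tz 12  ->-105
ty -8 tz 10  ->-117
ty -10 tz 8  ->-129
ty -12 tz 6  ->-142
ty -13 tz 3  ->-154
ty -13 tz 0  ->-167
ty -13 tz -3  ->-179
```

It stayed put under all three pushes, so the stop is at −55° and the target is −145°. Backing off clockwise.

>>> carry_out(motion=[{"claw":-1,"tx":0,"ty":2,"tz":13,"wx":0,"wy":0.02,"wz":-0.02},{"claw":-1,"tx":0,"ty":0,"tz":13,"wx":0,"wy":0,"wz":0},{"claw":-1,"tx":0,"ty":-3,"tz":13,"wx":0,"wy":0,"wz":0},{"claw":-1,"tx":0,"ty":-6,"tz":12,"wx":0,"wy":0,"wz":0},{"claw":-1,"tx":0,"ty":-8,"tz":10,"wx":0,"wy":0,"wz":0}])

```text
t: 16.9
position: [0.5463, 0.1518, 0.1016]
orientation: [-64.4, 89.8, 134.5]
wrist_force: [3.3, 1.4, -4.4]
width: 0.0223
```

```bash
python3 -c "
from h import *
crank(.013,5,sgn=-1)"
```

```text
t 16.9 ang -113.0 rad 0.0599 z 0.1016 F [ 3.3  1.4 -4.4] w 0.0223
t 16.9 pos [0.5463 0.1518 0.1016] head 198.9 go [-2.4 -0.   0. ] rot [-0.002  0.001  0.003] F [ 3.3  1.4 -4.4] w 0.0223
ty -10 tz 9  ->-125
ty -11 tz 6  ->-138
ty -12 tz 4  ->-150
ty -13 tz 1  ->-163
ty -13 tz -2  ->-175
```

>>> carry_out(motion=[{"claw":-1,"tx":0,"ty":-10,"tz":9,"wx":0,"wy":0,"wz":0},{"claw":-1,"tx":0,"ty":-11,"tz":6,"wx":0,"wy":0,"wz":0},{"claw":-1,"tx":0,"ty":-6,"tz":2,"wx":0,"wy":0,"wz":0},{"claw":-1,"tx":0,"ty":0,"tz":0,"wx":0,"wy":0,"wz":0}])

```text
t: 17.23
position: [0.5208, 0.1725, 0.1016]
orientation: [138.9, 89.9, -22.1]
wrist_force: [3.1, 0.3, -5.4]
width: 0.022
```

```bash
python3 -c "
from h import *
crank(.003,3,sgn=-1)"
```

```text
t 17.23 ang -144.9 rad 0.0598 z 0.1016 F [ 3.1  0.3 -5.4] w 0.022
t 17.2333 pos [0.5208 0.1725 0.1016] head 199.0 go [-2.4  0.  -0. ] rot [-0.    -0.001 -0.001] F [ 3.1  0.3 -5.4] w 0.022
ty -3 tz 1  ->-148
ty -3 tz 1  ->-151
ty -3 tz 0  ->-153
```

Backed off by 89.9°. Releasing with a partial opening, then straight up.

>>> carry_out(motion=[{"claw":0.1,"tx":0,"ty":0,"tz":0,"wx":0,"wy":0,"wz":0},{"claw":0.1,"tx":0,"ty":0,"tz":0,"wx":0,"wy":0,"wz":0},{"claw":0.1,"tx":0,"ty":0,"tz":0,"wx":0,"wy":0,"wz":0}])

```text
t: 17.48
position: [0.5179, 0.173, 0.1018]
orientation: [6.6, 89.7, -154.3]
wrist_force: [-0.8, 0.7, 0.0]
width: 0.0471
```

>>> carry_out(motion=[{"claw":0.1,"tx":-15,"ty":0,"tz":0,"wx":0,"wy":0,"wz":0},{"claw":0.1,"tx":-35,"ty":0,"tz":0,"wx":0,"wy":0,"wz":0},{"claw":0.1,"tx":-40,"ty":0,"tz":0,"wx":0,"wy":0,"wz":0},{"claw":0.1,"tx":-40,"ty":0,"tz":0,"wx":0,"wy":0,"wz":0},{"claw":0.1,"tx":-40,"ty":0,"tz":0,"wx":0,"wy":0,"wz":0}])

```text
t: 17.9
position: [0.5109, 0.1708, 0.2679]
orientation: [-5.6, 87.8, -166.6]
wrist_force: [1.8, 0.7, -0.1]
width: 0.0469
```

>>> carry_out(motion=[{"claw":0.1,"tx":-10,"ty":0,"tz":30,"wx":0,"wy":0,"wz":0},{"claw":0.1,"tx":0,"ty":0,"tz":30,"wx":0,"wy":0,"wz":0},{"claw":0.1,"tx":0,"ty":0,"tz":0,"wx":0,"wy":0,"wz":0}])

```text
t: 18.15
position: [0.4586, 0.1512, 0.2916]
orientation: [-2.2, 88.9, -163.2]
wrist_force: [-1.1, 0.2, -1.6]
width: 0.0473
```

```bash
python3 - <<'E'
from h import *
snap('wrist','w8.png');b=snap('scene','s8.png')[130:290,180:480];print(bot.state()['position'],bot.state()['wrist_force'])
a=cv2.imread('pics/w8.png')[:300];b=cv2.resize(b,None,fx=2,fy=1.8)[:,:640]
cv2.imwrite('pics/c8.png',np.vstack([a,cv2.resize(b,(640,300))]))
E
```

```text
[0.46227676 0.15219221 0.29063277] [-0.1193092   0.56268007  0.38234719]
```

View pics/c8.png

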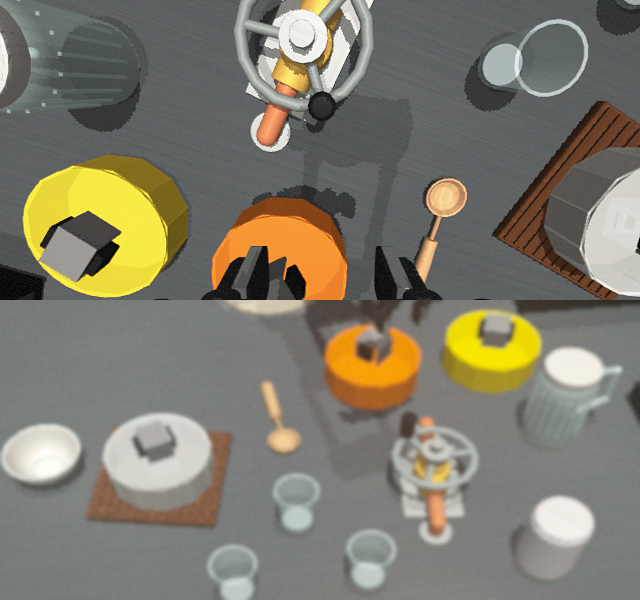

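The wrist view shows the knob at (321,104) and the stem head at (301,36). The scene view shows the guard upright on the tray and the other things where they stood. A last numeric check, then hand in.

```bash
python3 - <<'E'
from h import *
np.set_printoptions(precision=4,suppress=True)
A=onz('w8.png',301,36,.118);K=onz('w8.png',321,104,.135);d=(K-A)[:2];print(A,K,np.degrees(np.arctan2(d[1],d[0])),np.hypot(*d))
print('guard tower top',onz('s8.png',252.5,204,.135))
d=cv2.absdiff(cv2.imread('pics/s0.png'),cv2.imread('pics/s8.png')).max(2)
for n,(u,v) in dict(a=(318,237),b=(289,277),c=(353,268),bowl=(199,212),scoop=(312,203),can=(440,257),pit=(445,182)).items():print(n,d[v-14:v+14,u-14:u+14].mean().round(1))
bot.hand_in()
E
```

```text
[0.5619 0.2029 0.118 ] [0.5168 0.17   0.135 ] -143.85784547804008 0.05578368837816789
guard tower top [ 0.5178 -0.2071  0.135 ]
a 2.7
b 2.6
c 2.7
bowl 1.6
scoop 3.0
can 2.2
pit 2.7
the job is handed in; nothing more can be done
```

The guard is standing upright on the tea tray, and the valve wheel sits a quarter turn back from its stop. I handed the job in at about 18 s of the 72 s allowed, with the gripper clear of everything; there is no verdict yet.

- **Guard:** I squeezed both buttons, lifted it straight off and set it on the tray. I released it only after the wrist force showed the tray carrying it. By my hand-read pixel in the scene camera its centre is about 1 cm from the tray centre. The arm's position at release put it within about 2 mm, so the two disagree slightly.
- **Stop:** I wound the wheel anticlockwise about 12.5 rad (2.0 turns), until it blocked at a knob angle of −55°. The force at the knob jumped from about 5 N to 38 N there. Two more pushes did not move it, though the first of them was light.
- **Back-off:** I turned it clockwise to −144.9°, which is 89.9° from the stop. The last wrist picture put the knob at −143.9°, which agrees to about a degree.
- **Other things:** the before and after scene pictures show no visible change in the glasses, bowl, scoop, canister or pitcher. I only checked the look-alikes by eye, and they look untouched.

While I was lowering the guard, the arm drifted about 1 cm sideways. I corrected that before the guard touched the tray.

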